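# Clip the ice scoop onto the snap hook

## Robot

A 6-joint arm with a two-finger parallel gripper is mounted at the origin on the work surface. World frame = base frame: x ahead of the robot, y to its left, z up, the work surface at z = 0. Lengths are in m, angles in rad, forces in N, time in s.
With the tool pointing down it reaches from about 0.4 to 0.825 m from the base axis. Payload 7 kg.
Tool frame: the origin (TCP) lies between the finger pads; the fingertips stand arm.nose_length ahead of it and the grasp point (between the pads) is the TCP (arm.nose_length is the distance from the TCP to the fingertips, in m); x points along the fingers, z is the direction in which the jaws open and shut, and the axes are right-handed (so a half turn about x gives the same grasp; the last joint's range is limited). The gripper opens to 88 mm and grips with 3 to 60 N. Pads are 19 mm wide; open, the fingers measure 130 mm over their backs; the gripper's body (78 mm by 193 mm) begins 47 mm behind the grasp point.
Start: joints at [-0.939, 0.359, 0.012, 0, -1.224, -0.288], TCP at [0.227, -0.635, 0.246] pointing down, gripper open.
Joint ranges: [-3.07, 3.07], [-1.43, 2.12], [-1.02, 1.25], [-3.03, 1.67], [-3.05, -0], [-3.03, 3.03]. Speed limits (rad/s): [2.39, 2.39, 3.01, 3.14, 3.14, 3.14].

## Interface

Orientations are given as [roll, pitch, yaw] about the fixed x, y, z axes, in that order (R = Rz(yaw) Ry(pitch) Rx(roll)).
In Python, from station import arm, viewer, spotter gives the robot as it stands.
- The arm moves only by the shell command python3 -m handwheel 'ROWS' [FORCE]. ROWS is a JSON object of lists of equal length, an entry for each row: "gripper": the gripper command: -1 is shut, 1 is fully open, values between are in proportion; "travel": the shift along the world's x, y, z each as a share of 500 mm, from -1 to 1, a list of three; "spin": the turn about the world's z as a share of 45 degrees, from -1 to 1. A call has 1 to 20 rows; each row is the pose to reach, as a shift and turn from the pose commanded when the call began; what a row does not reach only later rows make up. A row lasts 1/10 s, in which the tool goes at most 50 mm and 8.59 degrees, less where a joint would pass 70% of its speed; a pose out of reach is approached as far as the arm can. A call with a number of a shift or a turn outside -1 to 1 is refused whole. A call with a gripper value outside its range is refused whole. The fingers move at their own pace and stop on an object; FORCE is the grip in N (left out, the last holds). Time passes only in rows, so rows that repeat a pose let the fingers close. It gives the time, the measured TCP pose, the force and the opening at its end, in the units of the state.
- arm.get_state(): the state, without advancing time (a new reading comes with each control period).
- viewer.grab_frame(name): name is "scene" or "top"; returns a dict with "pixels" (480x640x3 uint8, blue, green, red), "fx", "fy", "cx", "cy" (pixels), "eye" and "attitude" of the camera in the world. Camera axes: x right, y down, z forward; pixel columns grow to the right and rows downward; lengths in m; the calibration is good to about 2 mm. A picture is of the moment at which its call begins. There is no depth.
- arm.job_done(): hands the job in, once; it reports no verdict.
Trained networks look in the newest picture that a camera, given by its name, has taken for a name from the list of things; names that differ only in an ending like _2 or _b are one class to them, and where a whole thing is asked for, a point or a joint stands for the part that bears it (a point fixed in the world has none). Each returns a list of dicts, best first, with "conf" (0 to 1); they miss things now and then, are a little off and sometimes report something else, mostly with a low value. They report only what shows in the picture. A call takes as long as a camera call. They do not tell look-alikes from the thing itself.
- spotter.spot_in(camera, label): "rect" ([left, top, right, bottom] in pixels, round what is visible of it).
- spotter.tip_of(camera, label): "at" ([column, row] in pixels: a listed point, or the origin of a listed thing).
The state is a dict: "t": time; "q": joint angles; "qd": joint speeds; "joint_efforts": joint torques, N m; "eef_pos": TCP position; "ee_rot": TCP orientation; "force": force on the tool from outside, world axes, zero at the start; "moment": the same for the moment, N m; "width": finger opening in m.
Only numpy, scipy, OpenCV 4.12 (cv2) and the standard library are available. Lean on these libraries where they do the work, as an engineer would, in place of code of your own. Each camera call takes 0.05 s, during which the arm holds its last target.

## Task

Two metal ice scoops lie on the counter of the water corner. Take the one with the ring-shaped eye at the end of its handle and clip it onto the hook that has a spring gate (not the open hook): put the eye over the upright nose of the hook and push it down past the gate, so that the gate springs shut above it. Then let go of the scoop and leave it at rest there.

Things in the scene. Friction and masses are not known exactly. Their poses are not given: they have to be found in the camera images.
- scoop_grip (a point): Grip point of the aluminium ice scoop with an eye (0.1-0.2 kg, 206 mm long): mid-section of its straight level handle, 16 wide x 14 high, 31 mm above the scoop's underside, 42 mm from its centre of mass (in the bowl). x along the handle to the eye, z up. Half-pipe bowl (90 long, 60 wide, 30 high) begins 26 mm behind; handle free 45 mm ahead. The other scoop has no eye.
- scoop_eye (a point): Centre of the scoop's eye: a flat level ring of 6 mm round bar, 34 mm inside and 46 mm outside diameter, at the handle's mid-height, 67 mm from the grip point along x. Axes as at the grip point.
- hook_nose (a point): Top of the snap hook's upright nose, 9 mm bar, 112 mm above the counter. The fixed steel J: nose straight down from here, level bottom bar (top 36 mm above counter), post 118 high, axis 48 mm from the nose's. x level from nose to post, z up; nose on the robot's side. Clip with the handle on the nose's side, its x along this x, far side of the eye between nose and post. The open hook lacks a gate.
- gate (a joint): Snap hook's gate: flat tongue 35 long, 12 wide, 5.6 thick, hinged on the post 97 mm above the counter, level across the mouth to the nose when shut (0). Pressed down (1 to 6 N) it swings down towards the post, to 1.5 rad; a spring shuts it. An eye pushed down until its centre is 50 mm above the counter has passed it wherever it pressed.
There are look-alikes about, which are no part of the job. Leave any yellow look-alike of the part that bears scoop_grip alone. Leave any green look-alike of the part that bears hook_nose alone.

How it is judged:
By the outcome, as a careful person would: the job done as asked, in the order asked, and still so for the second after the job is handed in, with the robot touching nothing.
It also fails if it takes over 45 s, if anything falls off the work surface, if the arm or the gripper's body presses on something with over 40 N, if the wrist force passes 120 N, or if a joint passes its speed limit or range.

## Working session

There is one attempt and no reset: what is moved stays moved. The work goes in short steps, Python scripts to look and compute and a shell command to move; the robot and the scene stay as the last step left them, time stands still between calls to the robot, and variables do not carry over. Pictures are saved under pics/ and viewed, and the job is handed in when it is done.

```bash
ls; mkdir -p pics; python3 - <<'E'
from station import arm, viewer, spotter
import cv2
print(arm.get_state(), arm.nose_length)
for n in("scene","top"):
    f=viewer.grab_frame(n); cv2.imwrite(f"pics/{n}0.png",f["pixels"]); print(n,{k:v for k,v in f.items() if k!="pixels"})
    for l in("scoop_grip","scoop_eye","hook_nose","gate"):
        print(l,spotter.tip_of(n,l),spotter.spot_in(n,l))
E
```

```text
pics
{'t': 0.0, 'q': array([-9.38874726e-01,  3.59401249e-01,  1.10910577e-02, -3.36431373e-04,
       -1.22412507e+00, -2.88096128e-01]), 'qd': array([-0.00111815,  0.00018164, -0.00055296, -0.00010991, -0.00063406,
       -0.00190486]), 'joint_efforts': array([ 1.57056500e-03, -5.82719922e+01,  2.93049037e+01,  6.99721187e+00,
        6.69759684e-03, -1.57079594e-04]), 'eef_pos': array([ 0.22735743, -0.63508044,  0.24462987]), 'ee_rot': array([0.09749206, 1.56912715, 2.01199929]), 'force': array([-0.09218202, -0.12453527, -0.69762072]), 'moment': array([-0.01183377, -0.0303303 , -0.00728344]), 'width': 0.08726696579280636} 0.019
scene {'fx': 601.0421693570746, 'fy': 601.0421693570746, 'cx': 322.0338057576443, 'cy': 234.11798673563987, 'eye': array([1.54819253, 0.4749658 , 1.34705517]), 'attitude': array([-2.43638112,  0.00452898,  1.97956929])}
scoop_grip [{'at': [498.3, 319.4], 'conf': 0.95}, {'at': [441.7, 280.0], 'conf': 0.73}] [{'rect': [468.1, 302.2, 542.0, 339.5], 'conf': 0.96}, {'rect': [431.9, 249.5, 460.2, 307.4], 'conf': 0.68}, {'rect': [183.6, 199.9, 216.9, 249.2], 'conf': 0.48}]
scoop_eye [{'at': [472.9, 329.7], 'conf': 0.85}, {'at': [436.6, 295.7], 'conf': 0.63}, {'at': [200.4, 198.3], 'conf': 0.31}] [{'rect': [428.6, 249.6, 459.9, 305.5], 'conf': 0.67}, {'rect': [469.9, 302.9, 542.1, 339.9], 'conf': 0.65}]
hook_nose [{'at': [200.4, 200.0], 'conf': 0.87}, {'at': [158.3, 191.4], 'conf': 0.59}] [{'rect': [180.1, 200.3, 217.9, 250.3], 'conf': 0.96}, {'rect': [142.7, 191.1, 173.9, 238.3], 'conf': 0.6}]Traceback (most recent call last):
  File "<stdin>", line 7, in <module>
ValueError: it knows: hook_nose, scoop_eye, scoop_grip
```

```bash
cat > h.py <<'E'
from station import arm, viewer, spotter
import cv2, numpy as np
from scipy.spatial.transform import Rotation as R
def ray(f,p):
    A=R.from_euler('xyz',f['attitude']).as_matrix()
    return f['eye'],A@np.array([(p[0]-f['cx'])/f['fx'],(p[1]-f['cy'])/f['fy'],1])
def atz(f,p,z):
    e,d=ray(f,p); return e+d*(z-e[2])/d[2]
def proj(f,X):
    A=R.from_euler('xyz',f['attitude']).as_matrix()
    c=A.T@(np.array(X)-f['eye']); return np.array([f['fx']*c[0]/c[2]+f['cx'],f['fy']*c[1]/c[2]+f['cy']])
def tri(f,p,g,q):
    e,d=ray(f,p);h,k=ray(g,q)
    s=np.linalg.lstsq(np.c_[d,-k],h-e,rcond=None)[0]
    return (e+d*s[0]+h+k*s[1])/2, np.linalg.norm(e+d*s[0]-h-k*s[1])
def crop(f,x0,y0,x1,y1,k,name):
    cv2.imwrite('pics/'+name,cv2.resize(f['pixels'][y0:y1,x0:x1],None,fx=k,fy=k,interpolation=cv2.INTER_CUBIC))
E
python3 - <<'E'
from h import *
f=viewer.grab_frame("top"); cv2.imwrite("pics/top0.png",f["pixels"]); print({k:v for k,v in f.items() if k!="pixels"})
for l in("scoop_grip","scoop_eye","hook_nose"):
        print(l,spotter.tip_of("top",l),spotter.spot_in("top",l))
E
```

```text
{'fx': 614.5575490247942, 'fy': 614.5575490247942, 'cx': 315.14978377209997, 'cy': 240.40256780118298, 'eye': array([0.46418136, 0.06203666, 1.74469521]), 'attitude': array([-3.07180786,  0.00782052, -1.58705723])}
scoop_grip [{'at': [206.6, 257.8], 'conf': 0.95}, {'at': [140.4, 232.6], 'conf': 0.64}] [{'rect': [197.4, 228.3, 221.5, 305.3], 'conf': 0.82}, {'rect': [109.2, 209.2, 168.6, 268.6], 'conf': 0.8}]
scoop_eye [{'at': [161.0, 218.3], 'conf': 0.82}] [{'rect': [111.6, 217.3, 161.5, 266.2], 'conf': 0.92}, {'rect': [193.8, 230.0, 220.3, 303.9], 'conf': 0.72}]
hook_nose [{'at': [505.3, 218.5], 'conf': 0.63}, {'at': [458.9, 231.1], 'conf': 0.61}] [{'rect': [487.3, 195.9, 520.1, 229.6], 'conf': 0.83}, {'rect': [444.7, 204.4, 467.2, 238.4], 'conf': 0.74}]
```

View pics/scene0.png

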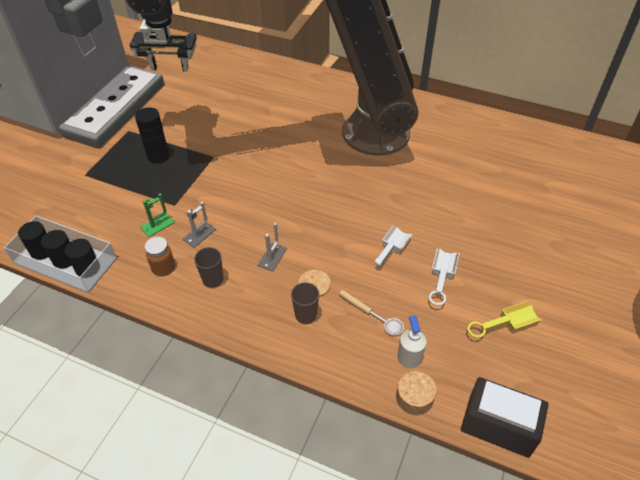

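View pics/top0.png

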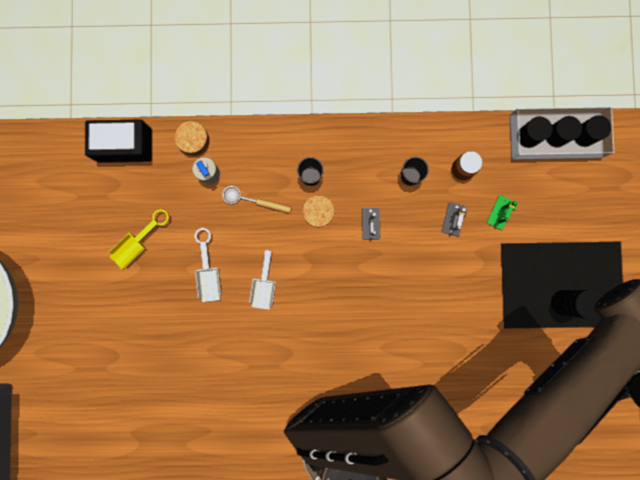

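Scoops: grey with ring eye (top 206,258; scene 441,280), grey without eye (top 263,280), and yellow with eye (top 140,240, to be left alone). The grey one with the eye fits.
Hooks: grey gated (top 455,220; scene 199,220), grey open (top 371,222) and green (top 502,212, to be left alone). The grey gated one fits. I'll confirm both in crops.

```bash
python3 - <<'E'
from h import *
f=viewer.grab_frame("top"); g=viewer.grab_frame("scene")
a=cv2.resize(f['pixels'][220:310,170:290],None,fx=3.3,fy=3.3,interpolation=2)
b=cv2.resize(f['pixels'][190:250,430:530],None,fx=4,fy=4,interpolation=2)
c=cv2.resize(g['pixels'][240:312,370:470],None,fx=4,fy=4,interpolation=2)
d=cv2.resize(g['pixels'][185:255,135:235],None,fx=4,fy=4,interpolation=2)
o=np.zeros((600,800,3),np.uint8)
for im,x,y in((a,0,0),(b,400,0),(c,0,300),(d,400,300)):
    h,w=im.shape[:2]; h=min(h,300); w=min(w,400); o[y:y+h,x:x+w]=im[:h,:w]
cv2.imwrite('pics/c0.png',o)
E
```

```text
(no output)
```

View pics/c0.png

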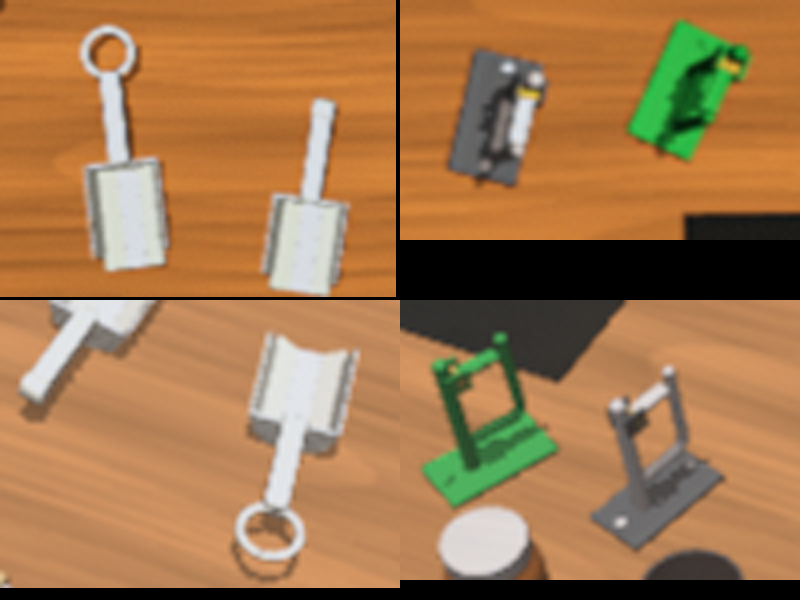

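The crops confirm it: the ring-eyed grey scoop is at top (202,236)–(206,268), and the gated grey hook has its nose at scene (202,203) and post at scene (190,212). Next I'll measure by fitting pose and checking the reprojection.

```bash
python3 - <<'E'
from h import *
f=viewer.grab_frame("top"); g=viewer.grab_frame("scene")
print('arm tip conf',spotter.tip_of("top","hook_nose"),spotter.tip_of("scene","hook_nose"),spotter.tip_of("scene","scoop_eye"),spotter.tip_of("top","scoop_eye"))
print('eye tri',tri(f,(202.4,235.8),g,(437.5,298)),atz(f,(202.4,235.8),.031),atz(g,(437.5,298),.031))
print('bowl front',tri(f,(205.8,268.5),g,(443,273)),atz(f,(205.8,268.5),.031),atz(g,(443,273),.031))
print('nose',atz(f,(458.9,231.1),.112),atz(g,(201,202),.112), 'tip',atz(g,(200.4,200),.112))
print('post',atz(f,(464,209.5),.118),atz(g,(190,211.5),.118))
print('green',atz(f,(515,204),.118),atz(g,(145,202),.118),'nose',atz(g,(160,195),.112))
E
```

```text
arm tip conf [{'at': [460.3, 228.5], 'conf': 0.86}, {'at': [504.3, 219.5], 'conf': 0.8}] [{'at': [160.2, 190.9], 'conf': 0.79}, {'at': [200.5, 198.6], 'conf': 0.75}, {'at': [442.8, 278.3], 'conf': 0.72}] [{'at': [473.0, 330.0], 'conf': 0.74}, {'at': [435.5, 296.2], 'conf': 0.73}] [{'at': [160.8, 215.6], 'conf': 0.91}, {'at': [203.5, 233.5], 'conf': 0.59}]
eye tri (array([0.60255755, 0.39063351, 0.02641977]), np.float64(0.0014747357570038572)) [0.60240021 0.38904368 0.031     ] [0.60553487 0.39161033 0.031     ]
bowl front (array([0.51114115, 0.38166325, 0.01934751]), np.float64(0.0007362722465115865)) [0.51071676 0.37985959 0.031     ] [0.52039877 0.38214337 0.031     ]
nose [ 0.59688352 -0.30996119  0.112     ] [ 0.61111455 -0.31042411  0.112     ] tip [ 0.60501893 -0.31603608  0.112     ]
post [ 0.65375223 -0.32399692  0.118     ] [ 0.65915936 -0.31594191  0.118     ]
green [ 0.66612333 -0.45975319  0.118     ] [ 0.67786315 -0.45189809  0.118     ] nose [ 0.63347526 -0.43268907  0.112     ]
```

```bash
cat >> h.py <<'E'
def overlay(pts_lists,name,x0=None,k=9,half=(22,33),rest=()):
    f=viewer.grab_frame("top"); g=viewer.grab_frame("scene"); ims=[]
    for c in(f,g):
        P=[np.array([proj(c,p) for p in l]) for l in pts_lists]
        m=np.vstack(P).mean(0).astype(int); a=m-[half[0],half[1]]; b=m+[half[0],half[1]]
        im=cv2.resize(c['pixels'][a[1]:b[1],a[0]:b[0]],None,fx=k,fy=k,interpolation=cv2.INTER_CUBIC)
        for p,col in zip(P,[(0,0,255),(255,255,0),(0,255,0),(255,0,255)]*3):
            cv2.polylines(im,[np.int32((p-a+.5)*k)],False,col,1)
        ims.append(im)
    cv2.imwrite('pics/'+name,np.hstack(ims))
def hookpts(x,y,w):
    n=np.array([x,y,0]);u=np.array([np.cos(w),np.sin(w),0]);z=np.array([0,0,1.])
    p=n+.048*u
    return [[n+.112*z,n+.036*z],[p+.118*z,p+.0*z],[n+.036*z,p+.036*z],[p+.097*z,n+.013*u+.097*z]]
def scooppts(x,y,w,z0=.031):
    e=np.array([x,y,z0]);u=np.array([np.cos(w),np.sin(w),0]);v=np.array([-np.sin(w),np.cos(w),0]);z=np.array([0,0,1.])
    t=np.linspace(0,2*np.pi,40)
    c=[e+.020*(np.cos(a)*u+np.sin(a)*v) for a in t]
    b=e-.093*u;q=b-.09*u
    return [c,[e-.022*u,b],[b-.03*v,q-.03*v,q+.03*v,b+.03*v,b-.03*v]]
E
python3 - <<'E'
from h import *
overlay(hookpts(.605,-.311,-.2),'o1.png')
overlay(scooppts(.604,.390,.095),'o2.png',k=7,half=(28,42))
E
```

```text
(no output)
```

View pics/o1.png

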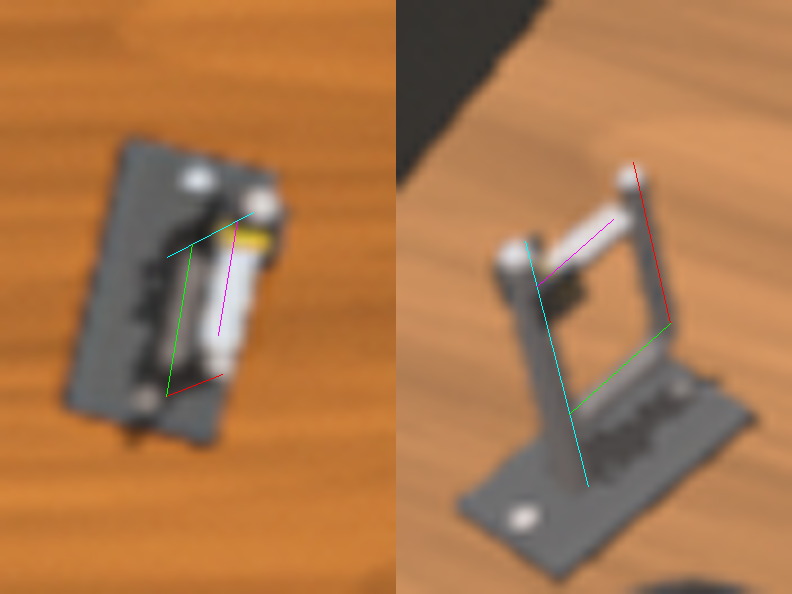

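View pics/o2.png

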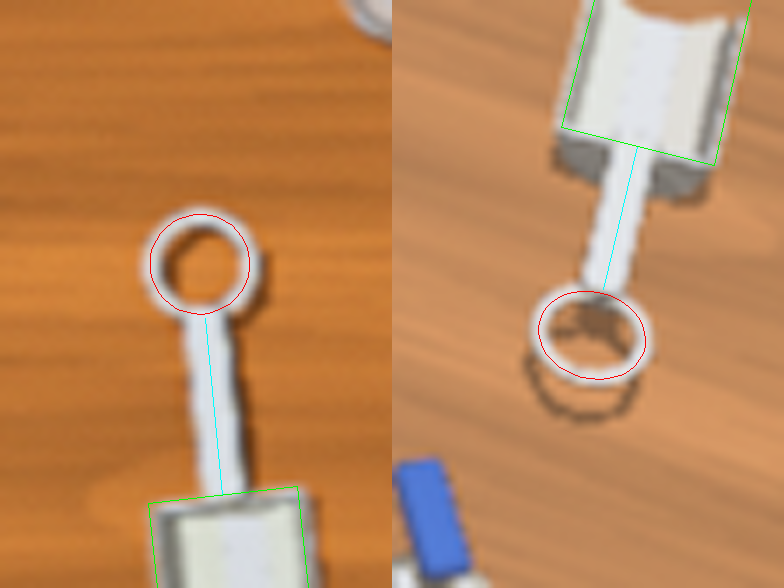

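```bash
cat >> h.py <<'E'
def jaw():
    s=arm.get_state(); M=R.from_euler('xyz',s['ee_rot']).as_matrix(); a=np.arctan2(M[1,2],M[0,2])
    return s['eef_pos'],a,M
def need(x,y,w,z):
    p,a,M=jaw(); d=(w+np.pi/2-a+np.pi/2)%np.pi-np.pi/2
    print('travel',(np.array([x,y,z])-p)/.5,'spin',np.degrees(d)/45,'q',arm.get_state()['q'].round(3),'xdir',M[:,0].round(3))
E
python3 - <<'E'
from h import *
overlay(hookpts(.608,-.312,-.235),'o3.png')
need(.5443,.3827,.105,.2)
E
```

```text
travel [ 0.63362731  2.03638389 -0.09110856] spin -0.30403705903606293 q [-0.939  0.359  0.012  0.    -1.224 -0.288] xdir [-0.  0. -1.]
```

View pics/o3.png

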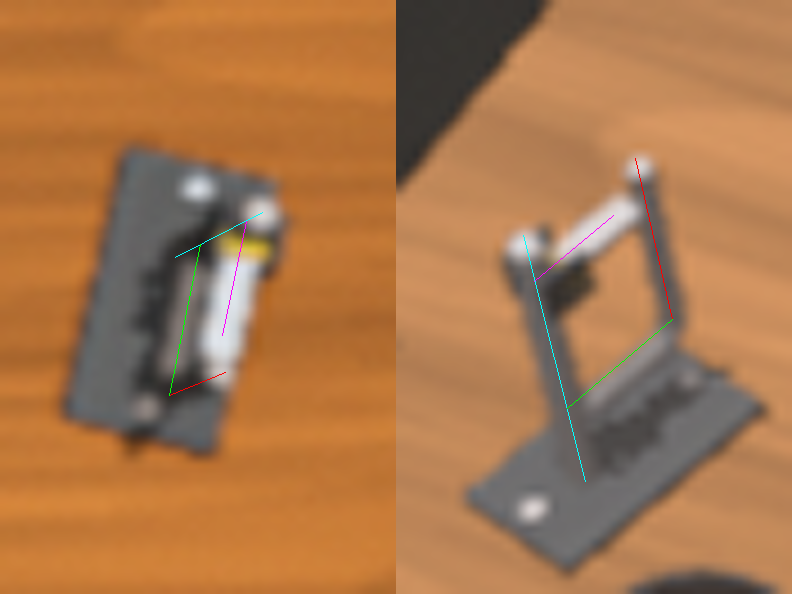

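```bash
python3 -m handwheel '{"travel":[[0.63,1,0],[0.63,1,0],[0.63,1,0],[0.63,1,0],[0.63,1,0],[0.63,1,0],[0.63,1,0],[0.63,1,0],[0.63,1,0],[0.63,1,0],[0.63,1,0],[0.63,1,0],[0.63,1,0]],"spin":[-0.1,-0.2,-0.3,-0.3,-0.3,-0.3,-0.3,-0.3,-0.3,-0.3,-0.3,-0.3,-0.3],"gripper":[1,1,1,1,1,1,1,1,1,1,1,1,1]}'
python3 -m handwheel '{"travel":[[0,1,-0.1],[0,1,-0.1],[0,1,-0.1],[0,1,-0.1],[0,1,-0.1],[0,1,-0.1],[0,1,-0.1],[0,1,-0.1],[0,1,-0.1],[0,1,-0.1],[0,1,-0.1],[0,1,-0.1]],"spin":[0,0,0,0,0,0,0,0,0,0,0,0],"gripper":[1,1,1,1,1,1,1,1,1,1,1,1]}'
python3 - <<'E'
from h import *
need(.5443,.3827,.105,.031)
E
```

```text
t: 2.7
eef_pos: [0.5449, -0.1319, 0.2455]
ee_rot: [-1.478, 1.57, 0.205]
force: [-0.1, -1.1, -0.5]
width: 0.0875
t: 3.9
eef_pos: [0.5421, 0.3654, 0.1947]
ee_rot: [2.334, 1.569, -2.269]
force: [-0.3, -0.4, 0.4]
width: 0.0878
travel [ 0.00446504  0.03455257 -0.32731365] spin -0.00639272997442399 q [ 0.891  0.359 -0.107 -0.    -1.106 -2.352] xdir [-0.001 -0.001 -1.   ]
```

```bash
python3 -m handwheel '{"travel":[[0.004,0.034,-0.1],[0.004,0.034,-0.2],[0.004,0.034,-0.26],[0.004,0.034,-0.3],[0.004,0.034,-0.327],[0.004,0.034,-0.327],[0.004,0.034,-0.327],[0.004,0.034,-0.327]],"spin":[0,0,0,0,0,0,0,0],"gripper":[1,1,1,1,1,1,1,1]}'
python3 - <<'E'
from h import *
need(.5443,.3827,.105,.031)
f=viewer.grab_frame("top");g=viewer.grab_frame("scene")
a=cv2.resize(f['pixels'][200:320,150:270],(400,400));b=cv2.resize(g['pixels'][210:330,380:500],(400,400))
cv2.imwrite('pics/g1.png',np.hstack([a,b]))
E
```

```text
t: 4.7
eef_pos: [0.5454, 0.382, 0.0339]
ee_rot: [-0.869, 1.568, 0.81]
force: [-0.0, 0.3, 0.7]
width: 0.0877
travel [-0.00217748  0.00133643 -0.00585129] spin -0.003905047280499563 q [ 0.903  0.532 -0.242  0.    -0.793 -2.366] xdir [ 0.002  0.002 -1.   ]
```

View pics/g1.png

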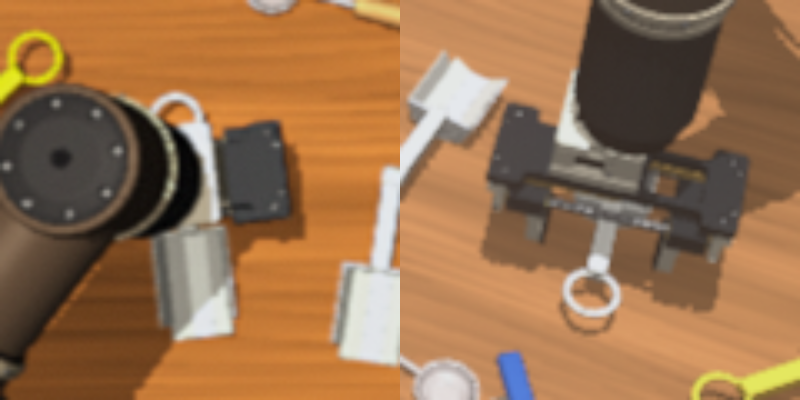

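The handle is centred between the open fingers, and the eye shows free ahead at (593,292). Closing the gripper.

```bash
python3 -m handwheel '{"travel":[[0,0,-0.004],[0,0,-0.004],[0,0,-0.004],[0,0,-0.004],[0,0,-0.004],[0,0,-0.004],[0,0,-0.004],[0,0,-0.004],[0,0,-0.004],[0,0,-0.004]],"spin":[0,0,0,0,0,0,0,0,0,0],"gripper":[1,-1,-1,-1,-1,-1,-1,-1,-1,-1]}' 55
python3 -m handwheel '{"travel":[[0,0,0.04],[0,0,0.1],[0,0,0.2],[0,0,0.3],[0,0,0.42],[0,0,0.42],[0,0,0.42]],"spin":[0,0,0,0,0,0,0],"gripper":[-1,-1,-1,-1,-1,-1,-1]}'
python3 - <<'E'
from h import *
s=arm.get_state();p,a,M=jaw();print(s['force'],s['moment'])
w=a-np.pi/2
if abs(w)>1.5:w=(w+np.pi/2)%np.pi-np.pi/2
e=p+.06*np.array([np.cos(w),np.sin(w),0]);print(p,w,e)
overlay(scooppts(e[0],e[1],w,e[2]),'o4.png',k=6,half=(33,45))
need(.609-.06*np.cos(-.235),-.311-.06*np.sin(-.235),-.235,.24)
E
```

```text
t: 5.8
eef_pos: [0.5445, 0.3815, 0.0301]
ee_rot: [-0.952, 1.571, 0.727]
force: [0.1, -0.3, -0.3]
width: 0.021
t: 6.5
eef_pos: [0.5451, 0.3822, 0.2427]
ee_rot: [-0.781, 1.566, 0.898]
force: [-0.2, -0.7, -1.8]
width: 0.0152
[-0.21832131 -0.66729648 -1.81026299] [ 0.00774076 -0.05247757 -0.00432914]
[0.54506982 0.38220715 0.24268138] 0.10822518226083755 [0.60471878 0.388688   0.24268138]
travel [ 0.01388702 -1.35610778  0.0031644 ] spin -0.43651350793908794 q [ 9.040e-01  3.460e-01 -2.300e-02 -1.000e-03 -1.204e+00 -2.366e+00] xdir [-0.002 -0.001 -1.   ]
```

View pics/o4.png

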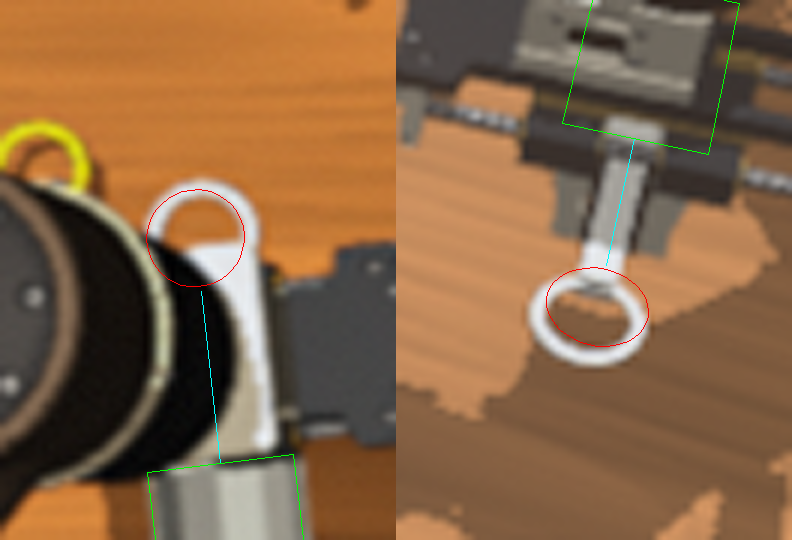

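```bash
python3 - <<'E'
from h import *
f=viewer.grab_frame("top");g=viewer.grab_frame("scene")
e=np.array([.6047,.3887,.2427])
p=proj(f,e)+[8/6,0];q=proj(g,e)+[-9/6,13/6]
print(p,q,tri(f,p,g,q))
overlay(scooppts(e[0],e[1],.108,e[2]-.003),'o5.png',k=12,half=(16,24))
E
```

```text
[187.43065255 228.21470005] [447.58329414 248.78378958] (array([0.60548788, 0.3868749 , 0.23457217]), np.float64(0.0006004072712097988))
```

```bash
python3 -m handwheel '{"travel":[[0.014,-0.08,0],[0.014,-0.16,0],[0.014,-0.24,0],[0.014,-0.32,0],[0.014,-0.4,0],[0.014,-0.48,0],[0.014,-0.56,0],[0.014,-0.64,0],[0.014,-0.72,0],[0.014,-0.8,0],[0.014,-0.86,0],[0.014,-0.9,0],[0.014,-0.9,0]],"spin":[-0.04,-0.08,-0.12,-0.16,-0.2,-0.24,-0.28,-0.32,-0.36,-0.4,-0.43,-0.44,-0.44],"gripper":[-1,-1,-1,-1,-1,-1,-1,-1,-1,-1,-1,-1,-1]}'
python3 -m handwheel '{"travel":[[0,-0.06,0],[0,-0.14,0],[0,-0.22,0],[0,-0.3,0],[0,-0.38,0],[0,-0.43,0],[0,-0.456,0],[0,-0.456,0],[0,-0.456,0]],"spin":[0,0,0,0,0,0,0,0,0],"gripper":[-1,-1,-1,-1,-1,-1,-1,-1,-1]}'
python3 - <<'E'
from h import *
s=arm.get_state();p,a,M=jaw();print(s['force'],s['moment'],s['width'])
w=(a-np.pi/2+np.pi/2)%np.pi-np.pi/2
e=p+.0605*np.array([np.cos(w),np.sin(w),0])-[0,0,.008];print(p,w,e)
overlay(scooppts(e[0],e[1],w,e[2])[:2]+hookpts(.609,-.311,-.235),'o6.png',k=6,half=(33,48))
need(.609-.0605*np.cos(-.235),-.311-.0605*np.sin(-.235),-.235,.13)
E
```

```text
t: 8.1
eef_pos: [0.5509, -0.0707, 0.239]
ee_rot: [2.11, 1.569, -2.843]
force: [0.6, 1.8, -1.5]
width: 0.0152
t: 9.0
eef_pos: [0.5515, -0.2958, 0.2394]
ee_rot: [1.288, 1.57, 2.621]
force: [0.5, 0.3, -0.7]
width: 0.0155
[ 0.45201852  0.30486137 -0.71538205] [ 0.009193   -0.12975719 -0.01903407] 0.015468965552295932
[ 0.55147718 -0.29582791  0.23939241] -0.2375265096894288 [ 0.61027852 -0.31006352  0.23139241]
travel [-0.00303867 -0.00304631 -0.21987907] spin 0.0016860065503373897 q [-0.18   0.282 -0.111 -0.    -1.178 -1.627] xdir [-0.  0. -1.]
```

View pics/o6.png

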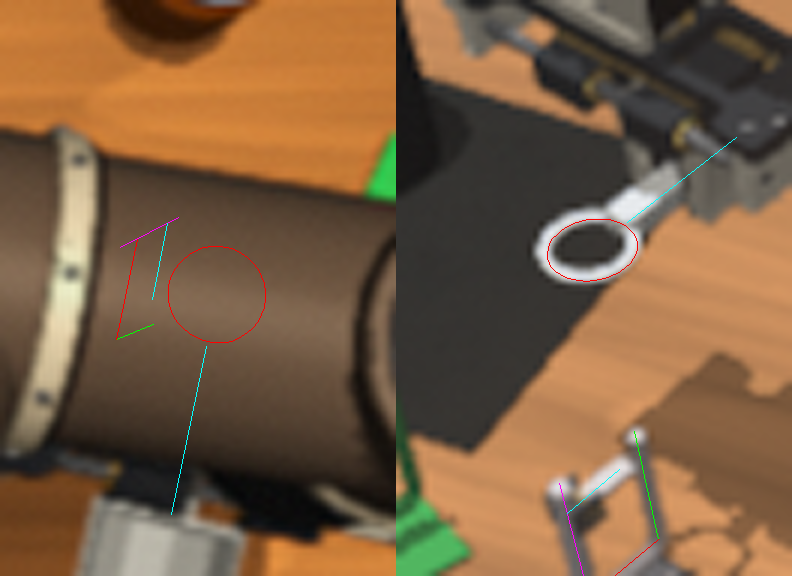

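```bash
python3 -m handwheel '{"travel":[[-0.003,-0.003,-0.06],[-0.003,-0.003,-0.12],[-0.003,-0.003,-0.17],[-0.003,-0.003,-0.2],[-0.003,-0.003,-0.205],[-0.003,-0.003,-0.205],[-0.003,-0.003,-0.205]],"spin":[0,0,0,0,0,0,0],"gripper":[-1,-1,-1,-1,-1,-1,-1]}'
python3 - <<'E'
from h import *
s=arm.get_state();p,a,M=jaw();print(s['force'],s['moment'],s['width'])
w=(a-np.pi/2+np.pi/2)%np.pi-np.pi/2
e=p+.0605*np.array([np.cos(w),np.sin(w),0])-[0,0,.008];print(p,w,e)
overlay(scooppts(e[0],e[1],w,e[2])[:2]+hookpts(.609,-.311,-.235),'o7.png',k=9,half=(22,32))
E
```

```text
t: 9.8
eef_pos: [0.5509, -0.2978, 0.1389]
ee_rot: [-1.688, 1.569, -0.354]
force: [0.2, -0.6, -1.3]
width: 0.0156
[ 0.19998159 -0.63371905 -1.27363827] [-0.03627333 -0.08768714 -0.05686934] 0.015584211689153697
[ 0.55086977 -0.29776578  0.13889457] -0.23645208947930874 [ 0.60968637 -0.31193821  0.13089457]
```

View pics/o7.png

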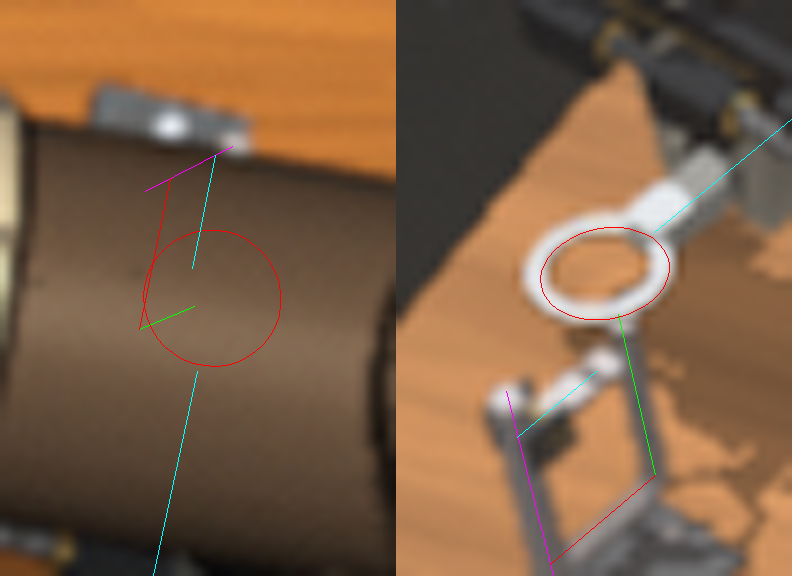

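```bash
python3 -m handwheel '{"travel":[[0.004,0.004,0],[0.004,0.004,-0.015],[0.004,0.004,-0.03],[0.004,0.004,-0.042],[0.004,0.004,-0.042],[0.004,0.004,-0.042]],"spin":[0,0,0,0,0,0],"gripper":[-1,-1,-1,-1,-1,-1]}'
python3 - <<'E'
from h import *
s=arm.get_state();p,a,M=jaw();print(s['force'],s['moment'],s['width'])
w=(a-np.pi/2+np.pi/2)%np.pi-np.pi/2
e=p+.0605*np.array([np.cos(w),np.sin(w),0])-[0,0,.008];print(p,w,e)
overlay(scooppts(e[0],e[1],w,e[2])[:1],'o8.png',k=9,half=(22,32))
E
```

```text
t: 10.5
eef_pos: [0.5518, -0.2961, 0.1161]
ee_rot: [1.735, 1.57, 3.068]
force: [0.7, 0.4, -1.4]
width: 0.0155
[ 0.6684129   0.43750628 -1.35470085] [-0.07825156 -0.07949266  0.00829912] 0.015495811455527966
[ 0.5518296  -0.29605331  0.11614831] -0.23741476183749044 [ 0.61063253 -0.31028234  0.10814831]
```

View pics/o8.png

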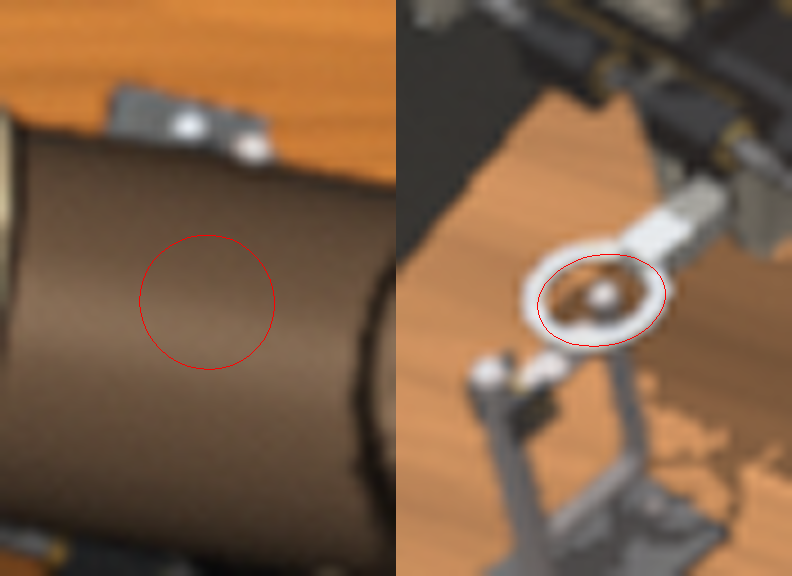

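The nose tip (603,295) stands centred in the eye (595,297). Pushing down past the gate.

```bash
python3 -m handwheel '{"travel":[[0,0,-0.015],[0,0,-0.03],[0,0,-0.045],[0,0,-0.06],[0,0,-0.075],[0,0,-0.082],[0,0,-0.082]],"spin":[0,0,0,0,0,0,0],"gripper":[-1,-1,-1,-1,-1,-1,-1]}' 60
python3 - <<'E'
from h import *
s=arm.get_state();p,a,M=jaw();print(s['force'],s['moment'],s['width'])
w=(a-np.pi/2+np.pi/2)%np.pi-np.pi/2
e=p+.0605*np.array([np.cos(w),np.sin(w),0])-[0,0,.008];print(p,w,e)
overlay(scooppts(e[0],e[1],w,e[2])[:1],'o9.png',k=9,half=(22,32))
E
```

```text
t: 11.3
eef_pos: [0.551, -0.2957, 0.0743]
ee_rot: [1.525, 1.568, 2.858]
force: [-1.5, 0.2, -1.9]
width: 0.0154
[-1.50171417  0.19075994 -1.8700764 ] [ 0.15365975  0.61352025 -0.01600903] 0.015416614333943007
[ 0.55096309 -0.29572497  0.07433358] -0.23771278763560333 [ 0.60976177 -0.30997153  0.06633358]
```

View pics/o9.png

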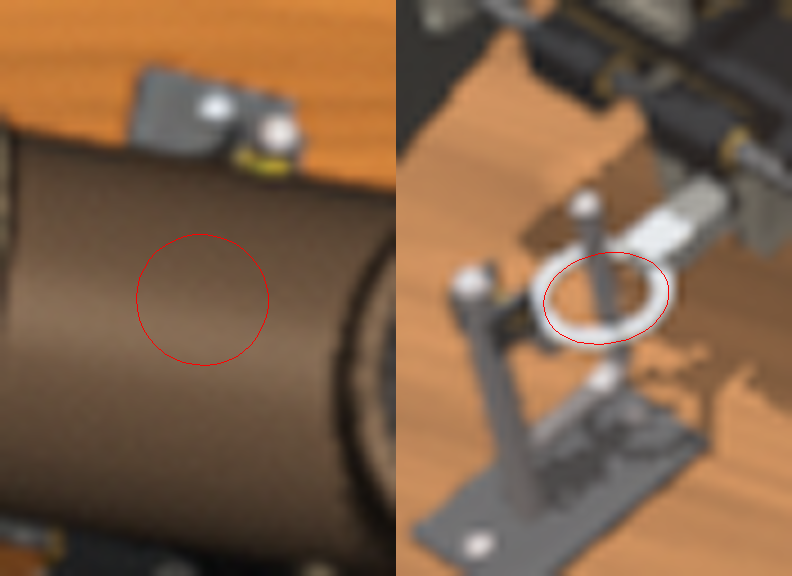

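```bash
python3 -m handwheel '{"travel":[[0,0,-0.012],[0,0,-0.024],[0,0,-0.036],[0,0,-0.046],[0,0,-0.046],[0,0,-0.046]],"spin":[0,0,0,0,0,0],"gripper":[-1,-1,-1,-1,-1,-1]}'
python3 - <<'E'
from h import *
s=arm.get_state();p,a,M=jaw();print(s['force'],s['moment'],s['width'])
w=(a-np.pi/2+np.pi/2)%np.pi-np.pi/2
e=p+.0605*np.array([np.cos(w),np.sin(w),0])-[0,0,.008];print(p,w,e)
overlay(scooppts(e[0],e[1],w,e[2])[:1],'o10.png',k=9,half=(22,32))
E
```

```text
t: 12.0
eef_pos: [0.5521, -0.296, 0.0524]
ee_rot: [2.099, 1.571, -2.85]
force: [1.0, -0.4, -1.6]
width: 0.0154
[ 0.98878538 -0.4210683  -1.62588036] [-0.1034294 -0.1240875  0.0416854] 0.015358193797713499
[ 0.55207902 -0.29602295  0.05241199] -0.23731234009909552 [ 0.61088341 -0.31024597  0.04441199]
```

View pics/o10.png

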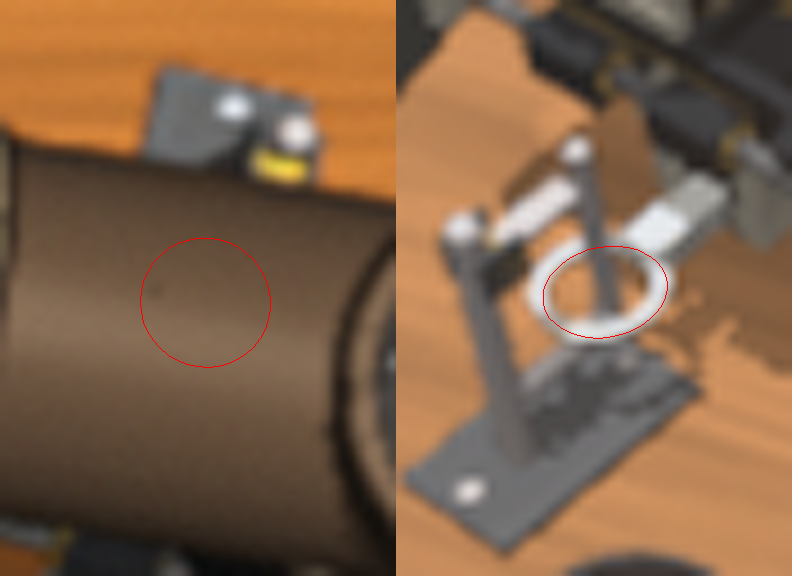

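The gate is shut again above the eye: white tongue at (540,210), ring at (600,290). Lowering a little, then releasing.

```bash
python3 -m handwheel '{"travel":[[0,0,-0.004],[0,0,-0.009],[0,0,-0.009],[0,0,-0.009],[0,0,-0.009],[0,0,-0.009],[0,0,-0.009],[0,0,-0.009],[0,0,-0.009],[0,0,-0.009],[0,0,-0.009],[0,0,-0.009]],"spin":[0,0,0,0,0,0,0,0,0,0,0,0],"gripper":[-1,-1,-1,-0.5,-0.3,-0.1,0.1,0.2,0.2,0.2,0.2,0.2]}'
python3 -m handwheel '{"travel":[[0,0,0.02],[0,0,0.06],[0,0,0.12],[0,0,0.2],[0,0,0.3],[-0.05,0.1,0.36],[-0.05,0.2,0.36],[-0.05,0.3,0.36],[-0.05,0.4,0.36],[-0.05,0.5,0.36],[-0.05,0.6,0.36],[-0.05,0.6,0.36],[-0.05,0.6,0.36],[-0.05,0.6,0.36]],"spin":[0,0,0,0,0,0,0,0,0,0,0,0,0,0],"gripper":[0.2,0.2,0.2,0.2,0.2,0.2,0.2,0.2,0.2,0.2,0.2,0.2,0.2,0.2]}'
python3 - <<'E'
from h import *
overlay(hookpts(.609,-.311,-.235)[:0]+scooppts(.611,-.310,-.237,.04)[:1],'o11.png',k=7,half=(28,42))
E
```

```text
t: 13.3
eef_pos: [0.552, -0.296, 0.0481]
ee_rot: [1.503, 1.571, 2.836]
force: [-0.1, 0.9, -0.2]
width: 0.0523
t: 14.7
eef_pos: [0.5269, 0.0038, 0.2285]
ee_rot: [-1.425, 1.57, -0.091]
force: [-0.6, -0.9, -0.6]
width: 0.0522
```

View pics/o11.png

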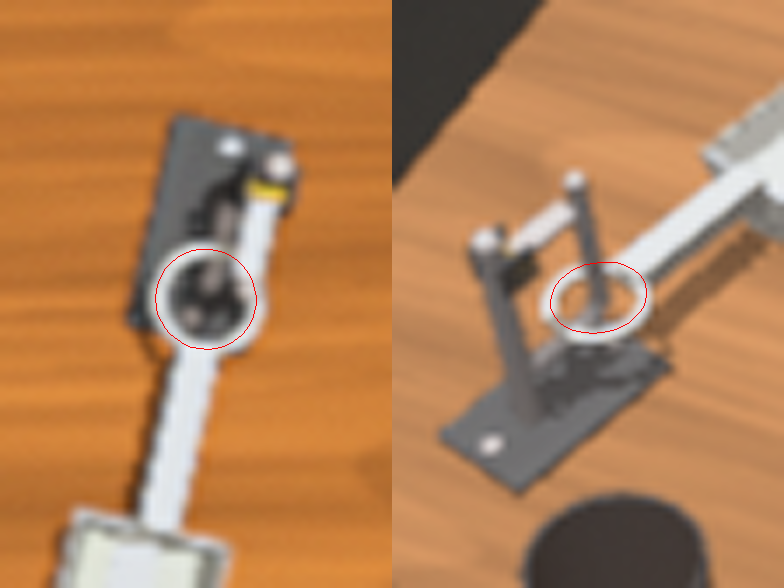

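The eye is around the nose (scene 597,300), the gate is closed above it (545,228), and the gripper is clear. I'll check that it stays at rest and look over the whole scene.

```bash
python3 -m handwheel '{"travel":[[0,0,0],[0,0,0],[0,0,0],[0,0,0],[0,0,0]],"spin":[0,0,0,0,0],"gripper":[0.2,0.2,0.2,0.2,0.2]}' >/dev/null
python3 - <<'E'
from h import *
a=viewer.grab_frame("scene")['pixels'];o=cv2.imread('pics/scene0.png')
for i in range(8): b=viewer.grab_frame("scene")['pixels']
d=cv2.absdiff(a,b)[170:290,140:300];print('max change at hook',d.max())
cv2.imwrite('pics/f.png',b)
E
```

```text
max change at hook 27
```

View pics/f.png

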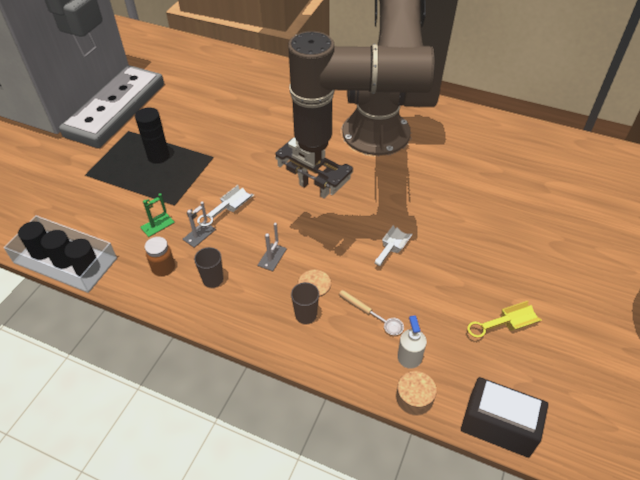

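```bash
python3 - <<'E'
from h import *
a=viewer.grab_frame("scene")['pixels']
for i in range(8): b=viewer.grab_frame("scene")['pixels']
d=cv2.absdiff(a,b).max(2)
print('hook',d[170:290,140:300].max(),np.percentile(d[170:290,140:300],[50,99]),'elsewhere',d[300:400,380:540].max(),np.percentile(d[300:400,380:540],[50,99]))
E
```

```text
hook 27 [1. 2.] elsewhere 9 [1. 1.]
```

```bash
python3 - <<'E'
from h import *
a=viewer.grab_frame("scene")['pixels']
for i in range(10): b=viewer.grab_frame("scene")['pixels']
d=cv2.absdiff(a,b).max(2); ys,xs=np.where(d[170:290,140:300]>8)
print(list(zip(xs+140,ys+170)), arm.get_state()['t'])
A=viewer.grab_frame("top"); crop(A,420,170,520,300,4,'t2.png')
E
```

```text
[] 16.75
```

View pics/t2.png

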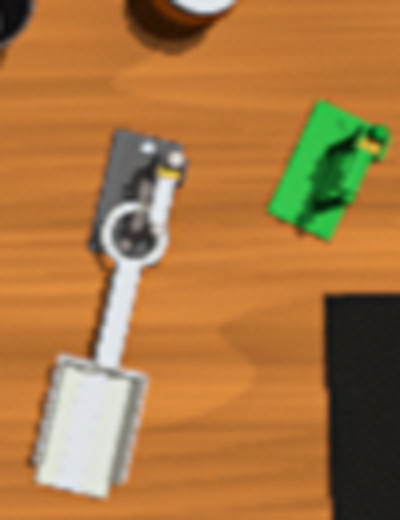

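The picture is now still over 0.5 s. The scoop lies clipped on the grey gated hook (ring at crop (133,233), gate to its right at (163,205)). Handing in.

```bash
python3 -c "
from station import arm
print(arm.job_done())"
```

```text
the job is handed in; nothing more can be done
None
```

I clipped the grey ring-eyed scoop onto the grey hook with the spring gate, released it, and handed the job in at about 17 s of the 45 s allowed. I gripped the handle about 7 mm nearer the eye than the listed grip point and pushed the eye down over the nose past the gate. I let go with the eye about 40 mm above the counter.

**Last checks:**
- **Clip:** both cameras show the eye around the nose. The gate's return above it shows in the scene view. The gripper is well clear.
- **Surroundings:** the yellow scoop, green hook, open hook and the other scoop look undisturbed.
- **Rest:** two comparisons of pictures 0.4 s apart showed small pixel changes near the hook (up to 27 of 255, cause not found). The last one, over 0.5 s, showed none.
- **Forces:** wrist forces were at most about 2–3 N in every reading I took.

**Disagreements:**
- The two cameras differed by 3–4 mm on the hook's position, so I used a value in between.
- The scoop sat about 8 mm lower in the grip than planned, because I began lifting before the fingers had fully closed. I measured that offset and allowed for it.

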